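Stack a sensor and gather its plugs in the tote's corner

ROBOT

A 6-joint arm with a two-finger parallel gripper is mounted at the origin on the work surface. World frame = base frame: x ahead of the robot, y to its left, z up, the work surface at z = 0. Lengths are in m, angles in rad, forces in N, time in s.
With the tool pointing down it reaches from about 0.375 to 0.925 m from the base axis. Payload 5.7 kg.
Tool frame: the origin (TCP) lies between the finger pads; the fingertips stand 19 mm ahead of it and the grasp point (between the pads) is the TCP; z points along the fingers, y is the line along which they close (so a half turn about z gives the same grasp; the last joint's range is limited). The gripper opens to 88 mm and grips with 3 to 60 N. Pads are 20 mm wide; open, the fingers measure 115 mm over their backs; the gripper's body (75 mm by 178 mm) begins 61 mm behind the grasp point.
Start: joints at [-1.402, 0.359, 1.51, -0, 1.272, -0.115], TCP at [0.168, -0.576, 0.242] pointing down, gripper open.
Joint ranges: [-2.97, 2.97], [-1.01, 2.36], [0.21, 2.38], [-0.96, 4.11], [0.2, 2.71], [-2.98, 2.98]. Speed limits (rad/s): [2.39, 2.39, 3.14, 3.14, 3.14, 3.14].

INTERFACE

Orientations are given as a 3x3 rotation matrix whose columns are the frame's x, y, z axes.
In Python, from bench import env gives the robot as it stands.
- The arm moves only by the tool send_rows, never from a script. Its arguments are lists of equal length, an entry for each row: "linear": the shift along the tool's x, y, z in units of 30 mm (1.0 is 30 mm), a list of three; "turn": the turn, a rotation vector about the tool's x, y, z in units of 6 degrees (1.0 is 6 degrees), a list of three. In form: {"linear": [[dx, dy, dz], ...], "turn": [[rx, ry, rz], ...]}. A call has 1 to 12 rows; each row shifts and turns the commanded pose from where the row before left it, along the tool's axes as they then stand; what a row does not reach is not made up. A row lasts 1/12 s, in which the tool goes at most 41.7 mm and 7.16 degrees, less where a joint would pass 70% of its speed; a pose out of reach is approached as far as the arm can. A call is refused whole if a number of a shift passes 1 or a number of a turn 1, either way. A call with a gripper value outside its range is refused whole. "claw" is the opening, from -1 (shut) to 1 (fully open), set as the call begins (left out, the last holds). The fingers move at their own pace and stop on an object; "force" is the grip in N (left out, the last holds). Time passes only in rows, so rows that do not move let the fingers close. It gives the time, the measured TCP pose, the force, the opening and the grip force at its end, in the units of the state.
- env.observe(): the state, without advancing time (a new reading comes with each control period).
- env.snapshot(name): name is "scene" or "top" or "wrist"; returns a dict with "img" (420x560x3 uint8, red, green, blue), "fov_y" (degrees; the focal length in pixels is half the picture's height over the tangent of half this angle, whatever the lens; pixels are square), "cx", "cy" (the principal point, pixels), "rvec" (rotation vector, rad) and "tvec" (3), from world to camera coordinates, as OpenCV has them; the wrist camera has in their place "mount" (4x4, takes a point from camera to tool coordinates, whose origin is the TCP and whose axes are the flange's). Camera axes: x right, y down, z forward; pixel columns grow to the right and rows downward; lengths in m; the calibration is good to about 2 mm. The wrist camera is an equidistant fisheye: a pixel r from the principal point sees the ray r / f radians off the axis. A picture is of the moment at which its call begins: read the wrist's pose just before it. There is no depth.
- env.close_job(): hands the job in; it is judged then, once.
The state is a dict: "time_s": time; "joint_pos": joint angles; "dq": joint speeds; "effort": joint torques, N m; "eef_pos": TCP position; "tcp_rot": TCP orientation; "wrist_force": force on the tool from outside, world axes, zero at the start; "ft_torque": the same for the moment, N m; "finger_gap": opening from 0.0 (shut) to 1.0 (fully open); "finger_force": force on a finger pad.
Only numpy, scipy, OpenCV 4.12 (cv2) and the standard library are available. Lean on these libraries where they do the work, as an engineer would, in place of code of your own. Each camera call takes 0.05 s, during which the arm holds its last target. There are 200 camera calls.

TASK

Build the sensor in the nest: the yellow body first, then the orange spacer, then the white display disc with its display up, each seated flat between the four posts and let go. Then pick up the blue tote by its handle bar and tilt it about 30 degrees so that all three brass plugs slide together into its yellow corner, ready for the fitter to take. Finish while still holding the tote like that, steady and clear of the bench and the nest, and leave everything else where it lies.

Things in the scene. Friction and masses are not known exactly. Their poses are not given: they have to be found in the camera images.
- nest: Fixed nest: aluminium plate 120 x 120 x 10 mm with four black posts (12 mm thick) at (+-23.8, +-23.8) mm, straight to 60 mm and tapering to 4 mm at their tips, 78 mm above the bench. Pocket between them 55 mm across: 1.6 mm play all round. Fingers pass in the 35 mm gaps between posts, along the nest's x or y. Origin: centre of the underside; x, y along the plate's edges
- pocket (a point): Centre of the nest's pocket floor, on the plate's top, 10 mm above the bench; axes as the nest
- sensor_body: The sensor's main part, a yellow cylinder with a dark band, 52 mm diameter, 30 mm tall, 160 g, upright on the bench. Origin: centre of its underside; z up
- spacer: Spacer: orange disc with a grey middle, 52 mm diameter, 14 mm thick, 50 g, flat on the bench. Origin: centre of its underside; z up
- display_disc: Top disc: white disc with a small green rectangular display on its upper face, 52 mm diameter, 14 mm thick, 60 g, flat on the bench, display up. Origin: centre of its underside; z out of the display
- tote: Loose blue tote, 190 (x) x 150 (y) mm, walls 45 mm tall, 5 mm thick, floor 5 mm, about 320 g, any yaw. Steel arch handle: level bar of 14 x 14 mm section, 162 mm long, along y over the middle, its centre 100 mm above the tote's underside. The corner at +x, -y is marked yellow on rim and floor. Origin: centre of the underside; z up
- tote_grip (a point): Middle of the tote's handle bar (centre of its section), 100 mm above the tote's underside; axes as the tote
- yellow_corner (a point): The tote's yellow corner: inner corner point on the floor's top, at (90, -70, 5) mm in the tote's frame
- plug0: Brass blanking plug lying flat and loose in the tote, 22 mm diameter, 14 mm tall, 40 g. Smooth on slick plastic: it starts to slide at about 6 to 8 degrees of tilt, along a wall at up to about 14. Origin: centre of its underside
- plug1: Brass blanking plug lying flat and loose in the tote, 22 mm diameter, 14 mm tall, 40 g. Smooth on slick plastic: it starts to slide at about 6 to 8 degrees of tilt, along a wall at up to about 14. Origin: centre of its underside
- plug2: Brass blanking plug lying flat and loose in the tote, 22 mm diameter, 14 mm tall, 40 g. Smooth on slick plastic: it starts to slide at about 6 to 8 degrees of tilt, along a wall at up to about 14. Origin: centre of its underside
- cover: Bystander, to be left alone: yellow round housing cover, 76 mm across, 26 mm tall, lying flat. Origin: under its middle
- screwdriver: Bystander, to be left alone: screwdriver lying on the bench, red handle
- wrench: Bystander, to be left alone: open wrench lying on the bench
- valve: Bystander, to be left alone: brass valve, 90 mm long, with a red lever, 49 mm tall. Origin: under its middle
- meter: Bystander, to be left alone: yellow handheld meter with a grey face, 160 x 85 x 43 mm, lying flat. Origin: under its middle
- jar: Bystander, to be left alone: black screw-top jar with a white cap, 66 mm across, 80 mm tall, standing. Origin: under its middle
Things that resemble listed ones, but are neither listed nor needed, are in the scene too. Leave any black or pink look-alike of the spacer alone.

How it is judged:
On the way, in this order (a step that is already met when the one before it is completed fails the run):
1. The yellow body sits flat on the pocket floor between the posts, let go (horizontal distance between sensor_body and pocket below 0.004 m and z of sensor_body in the frame of pocket between -0.003 and 0.003 m and angle between sensor_body's own z axis and vertical below 0.06 rad and contact force between the fingers and sensor_body below 0.2 N), for 0.2 s.
2. The orange spacer sits flat on the body, let go (horizontal distance between each of sensor_body, spacer and pocket below 0.004 m and z of sensor_body in the frame of pocket between -0.003 and 0.003 m and angle between each of sensor_body, spacer's own z axis and vertical below 0.06 rad and z of spacer in the frame of pocket between 0.027 and 0.033 m and contact force between the fingers and spacer below 0.2 N), for 0.2 s.
3. The display disc sits flat on the spacer, display up, let go (horizontal distance between each of sensor_body, spacer, display_disc and pocket below 0.004 m and z of sensor_body in the frame of pocket between -0.003 and 0.003 m and angle between each of sensor_body, spacer, display_disc's own z axis and vertical below 0.06 rad and z of spacer in the frame of pocket between 0.027 and 0.033 m and z of display_disc in the frame of pocket between 0.041 and 0.047 m and contact force between the fingers and display_disc below 0.2 N), for 0.2 s.
At the end, for the whole second after the job is handed in: Stacked parts each within 4 mm of the pocket axis, 3 mm of their height, 0.06 rad of level; tote gripped (over 2 N), still, tilted 0.26 to 0.87 rad, yellow corner over 30 mm above the bench, off the nest; all plugs still, within 65 mm of the yellow corner; nothing else moved over 40 mm (horizontal distance between each of sensor_body, spacer, display_disc and pocket below 0.004 m and z of sensor_body in the frame of pocket between -0.003 and 0.003 m and angle between each of sensor_body, spacer, display_disc's own z axis and vertical below 0.06 rad and z of spacer in the frame of pocket between 0.027 and 0.033 m and z of display_disc in the frame of pocket between 0.041 and 0.047 m and angle between tote's own z axis and vertical between 0.26 and 0.87 rad and height (world z) of yellow_corner above 0.03 m and contact force between the fingers and tote above 2 N and contact force between tote and nest below 0.1 N and linear speed of each of tote, plug0, plug1, plug2 below 0.03 m/s and distance between each of plug0, plug1, plug2 and yellow_corner below 0.065 m); the arm keeps its last pose, push and grip.
It fails at once if A bystander (cover, screwdriver, wrench, valve, meter or jar) is moved more than 40 mm (distance of any of cover, screwdriver, wrench, valve, meter, jar from where it was at the start of the episode above 0.04 m).
It also fails if it takes over 72 s, if anything falls off the work surface, if the arm or the gripper's body presses on something with over 40 N, if the wrist force passes 120 N, or if a joint passes its speed limit or range.

## Working session

There is one attempt and no reset: what is moved stays moved. The work goes in short steps, Python scripts to look and compute and a tool call to move; the robot and the scene stay as the last step left them, time stands still between calls to the robot, and variables do not carry over. Pictures are saved under pics/ and viewed, at most 10 in all, crops included, and the job is handed in when it is done.

Besides the shell and the picture viewer there is one more tool, called after "Call:" in YAML: its name, and indented under it one key for each argument. send_rows: Moves the arm, as the interface text tells. Its arguments: {"type":"object","properties":{"linear":{"type":"array","items":{"type":"array","items":{"type":"number"}}},"turn":{"type":"array","items":{"type":"array","items":{"type":"number"}}},"claw":{"type":"number"},"force":{"type":"number"}},"required":["linear","turn"]}

```bash
mkdir -p pics
python3 - <<'E'
from bench import env
import cv2,numpy as np,pickle
o=env.observe();print(o)
for n in ["scene","top"]:
    s=env.snapshot(n);pickle.dump(s,open(n+".pkl","wb"))
    cv2.imwrite(f"pics/{n}0.png",cv2.resize(s["img"][:,:,::-1],(800,600),interpolation=cv2.INTER_CUBIC))
    print({k:v for k,v in s.items() if k!="img"})
E
```

```text
{'time_s': 0.0, 'joint_pos': array([-1.40208849e+00,  3.59472647e-01,  1.51141011e+00, -4.09568115e-06,
        1.27249886e+00, -1.15085923e-01]), 'dq': array([ 0.00069515, -0.00129682,  0.00075458,  0.00036388,  0.00249133,
       -0.00058247]), 'effort': array([ 2.94723541e-03, -5.15368903e+01, -2.70729661e+01,  6.76335138e-02,
        3.52977519e-02, -1.82669773e-04]), 'eef_pos': array([ 0.16789005, -0.57535956,  0.24083732]), 'tcp_rot': array([[ 9.59999791e-01,  2.80000551e-01, -3.04243086e-04],
       [ 2.80000644e-01, -9.59998193e-01,  1.76291554e-03],
       [ 2.01544510e-04, -1.77758681e-03, -9.99998400e-01]]), 'wrist_force': array([-0.7824525 , -0.54228901,  1.49110849]), 'ft_torque': array([ 0.02372661, -0.03313432, -0.01451499]), 'finger_force': 0.0, 'finger_gap': 1.0008581636402574}
{'fov_y': 46.7713393865092, 'cx': 290.7250832379035, 'cy': 216.74950951854333, 'rvec': array([ 1.85884065,  1.43643628, -0.70715548]), 'tvec': array([-0.14662767, -0.2215679 ,  1.65756418])}
{'fov_y': 54.87597277064995, 'cx': 278.40486899189443, 'cy': 205.76718148520942, 'rvec': array([ 2.18819588, -2.17954707,  0.03702933]), 'tvec': array([0.05072728, 0.51989936, 0.9915581 ])}
```

View pics/top0.png

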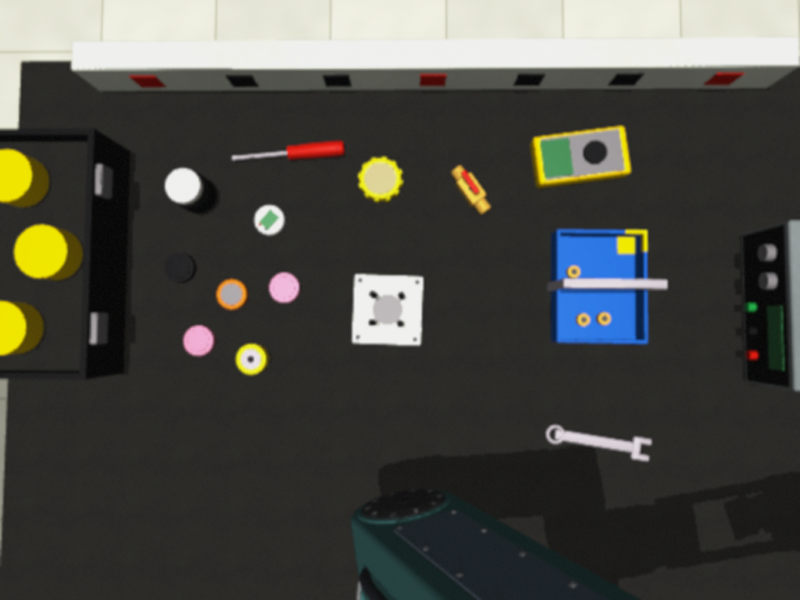

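View pics/scene0.png

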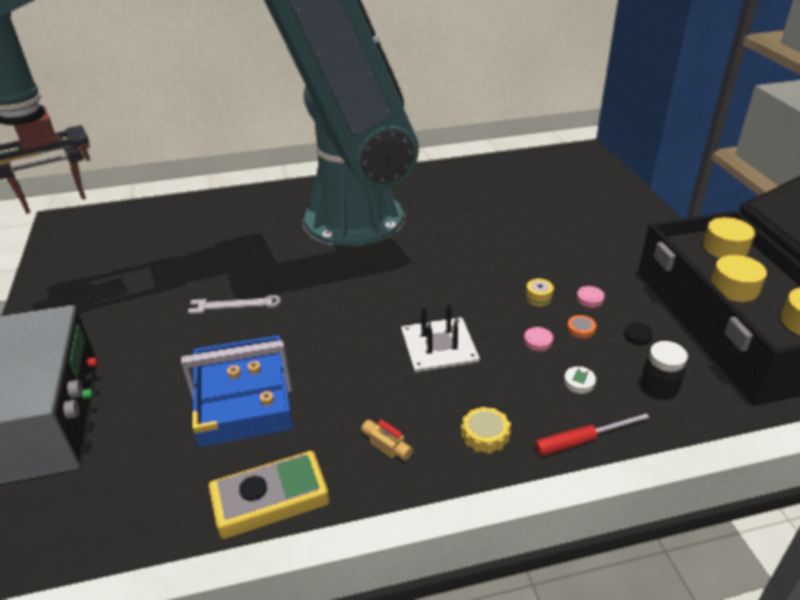

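The top view is clear, with image up = +x and image left = +y.
- **Sensor body:** candidates are the yellow ring with a grey centre at (251,359), the gear-like cover at (380,179), and the cylinders in the box at left. (251,359) fits: 52 mm with a dark band.
- **Spacer:** candidates are orange/grey (231,294), pink (284,288) and (198,340), and black (180,267). The orange one fits.
- **Display disc:** (269,220), white with a green display. The jar cap at (183,186) has no green.
- **Nest:** (387,310).
- **Tote:** bar runs (550,285)–(667,284), with the yellow corner at upper right.

I'll confirm these in one crop and measure.

```bash
cat > h.py <<'E'
import cv2,numpy as np,pickle
def K(s):
    H=s["img"].shape[0];f=H/2/np.tan(np.radians(s["fov_y"])/2)
    return np.array([[f,0,s["cx"]],[0,f,s["cy"]],[0,0,1.]])
def ray(s,uv,z):
    R=cv2.Rodrigues(s["rvec"])[0];c=-R.T@s["tvec"]
    d=R.T@np.linalg.inv(K(s))@np.array([uv[0],uv[1],1.]); return c+d*(z-c[2])/d[2]
def proj(s,P):
    return cv2.projectPoints(np.array(P,float).reshape(-1,3),s["rvec"],s["tvec"],K(s),None)[0][:,0]
def blob(m,minarea=10):
    n,l,st,c=cv2.connectedComponentsWithStats(m.astype(np.uint8))
    return [(st[i,4],c[i],l==i) for i in range(1,n) if st[i,4]>=minarea]
E
python3 - <<'E'
from h import *
s=pickle.load(open("top.pkl","rb"));im=s["img"]
cv2.imwrite("pics/crop.png",cv2.resize(im[140:265,110:300,::-1],(760,500),interpolation=cv2.INTER_CUBIC))
fg=(im.max(2)>75)
k=1/1.42857
for n,u,z in [("body",(251,359),.03),("spacer",(231,294),.014),("disc",(269,220),.014),("nest",(387,310),.01)]:
    u=np.array(u)*k
    for a,c,m in blob(fg):
        if m[int(u[1]),int(u[0])]:
            ct=max(cv2.findContours(m.astype(np.uint8),0,1)[0],key=len)
            r=cv2.minAreaRect(ct);e=cv2.fitEllipse(ct)
            print(n,a,"ell",e,ray(s,e[0],z),"rect",r,ray(s,r[0],z))
            if n=="nest":
                print([ray(s,p,z).round(4) for p in cv2.boxPoints(r)])
hsv=cv2.cvtColor(im,cv2.COLOR_RGB2HSV)
b=(hsv[...,0]>100)&(hsv[...,0]<125)&(hsv[...,1]>120)&(im[...,2]>80)
y=(hsv[...,0]>20)&(hsv[...,0]<35)&(hsv[...,1]>120)
reg=np.zeros_like(b);reg[155:245,380:470]=1
m=((b|y)&reg).astype(np.uint8)
pts=np.argwhere(m)[:,::-1].astype(np.float32)
r=cv2.minAreaRect(pts);print("tote",r,[(p,ray(s,p,.045).round(4)) for p in cv2.boxPoints(r)])
g=(hsv[...,1]<50)&(im[...,0]>130);g[:190]=0;g[208:]=0;g[:,:383]=0;g[:,470:]=0
p=np.argwhere(g)[:,::-1].astype(np.float32);r=cv2.minAreaRect(p);print("bar",r,[ray(s,q,.107).round(4) for q in cv2.boxPoints(r)],ray(s,r[0],.107))
E
```

```text
spacer 417 ell ((161.71290588378906, 205.53268432617188), (21.950130462646484, 22.41244125366211), 42.27939987182617) [0.51932295 0.34507628 0.014     ] rect ((161.75001525878906, 205.75001525878906), (21.920310974121094, 22.62741470336914), 45.0) [0.51877826 0.34497172 0.014     ]
disc 409 ell ((187.97610473632812, 153.48648071289062), (21.679901123046875, 22.20685386657715), 84.52320098876953) [0.65082047 0.2811911  0.014     ] rect ((188.0, 153.5), (21.0, 22.0), 90.0) [0.65078618 0.28113006 0.014     ]
nest 2482 ell ((270.839111328125, 216.48373413085938), (57.31437301635742, 58.24210739135742), 176.45172119140625) [0.49308906 0.07165347 0.01      ] rect ((270.87884521484375, 216.5130615234375), (49.76353454589844, 50.45277404785156), 1.9749339818954468) [0.49301624 0.07155381 0.01      ]
[array([0.4321, 0.1354, 0.01  ]), array([0.5582, 0.1321, 0.01  ]), array([0.5542, 0.0075, 0.01  ]), array([0.4285, 0.0115, 0.01  ])]
tote ((421.0, 200.5), (81.0, 64.0), 90.0) [(array([389., 160.], dtype=float32), array([ 0.6296, -0.2144,  0.045 ])), (array([453., 160.], dtype=float32), array([ 0.6298, -0.3675,  0.045 ])), (array([453., 241.], dtype=float32), array([ 0.4355, -0.3639,  0.045 ])), (array([389., 241.], dtype=float32), array([ 0.4347, -0.2124,  0.045 ]))]
bar ((430.0, 196.5), (9.0, 72.0), 90.0) [array([ 0.5466, -0.2091,  0.107 ]), array([ 0.547 , -0.3697,  0.107 ]), array([ 0.5268, -0.3692,  0.107 ]), array([ 0.5263, -0.2089,  0.107 ])] [ 0.53666491 -0.28937625  0.107     ]
```

View pics/crop.png

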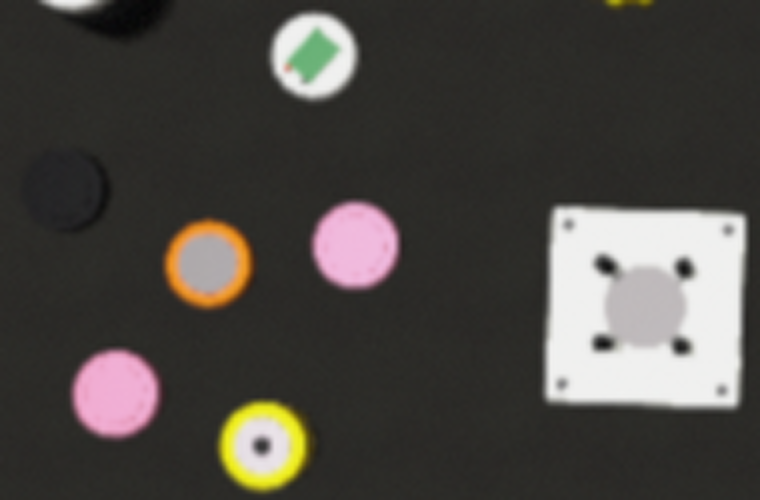

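The crop confirms the body (263,446), orange spacer (208,263) and display disc (314,56); the pink and black look-alikes are left out. The nest is turned about −2°. I'll measure the body and write a move planner helper.

```bash
cat >> h.py <<'E'
from scipy.spatial.transform import Rotation as Ro
def rel(o,p,yaw=90,R=None):
    "shift in tool axes (units of 30 mm), turn (units of 6 deg) from state o to point p, tool down at yaw (tool x angle)"
    if R is None:
        a=np.radians(yaw);c,s=np.cos(a),np.sin(a);R=np.array([[c,s,0],[s,-c,0],[0,0,-1]])
    Rc=o["tcp_rot"]
    print("shift tool",(Rc.T@(np.array(p)-o["eef_pos"])/.03).round(3),"shift goal axes",(R.T@(np.array(p)-o["eef_pos"])/.03).round(3),"turn",(Ro.from_matrix(Rc.T@R).as_rotvec(degrees=True)/6).round(3))
E
python3 - <<'E'
from h import *
from bench import env
s=pickle.load(open("top.pkl","rb"));im=s["img"]
m=(im.max(2)>75).astype(np.uint8)
ct=[c for c in cv2.findContours(m,cv2.RETR_EXTERNAL,1)[0] if cv2.pointPolygonTest(c,(175.7,251.5),False)>0][0]
e=cv2.fitEllipse(ct);print(e,ray(s,e[0],.03),ray(s,e[0],.02))
o=env.observe();rel(o,ray(s,e[0],.03)*[1,1,0]+[0,0,.15],90)
# model: where do disc/body/nest corners project? 
print(env.snapshot("wrist")["mount"].round(4))
E
```

```text
((175.44773864746094, 250.97097778320312), (22.389930725097656, 23.034223556518555), 57.678993225097656) [0.40720123 0.3040116  0.03      ] [0.40661624 0.30676041 0.02      ]
shift tool [ 15.865 -25.903   3.076] shift goal axes [29.314  7.977  3.03 ] turn [-1.200e-02 -1.200e-02 -1.229e+01]
[[-1.500e-03 -9.651e-01 -2.620e-01  7.110e-02]
 [ 1.000e+00 -1.300e-03 -9.000e-04  9.000e-04]
 [ 6.000e-04 -2.620e-01  9.651e-01 -1.421e-01]
 [ 0.000e+00  0.000e+00  0.000e+00  1.000e+00]]
```

Call:
send_rows:
  linear:
    - [1,0,0]
    - [1,0,0]
    - [1,0,0]
    - [1,0,0]
    - [1,0,0]
    - [1,0,0]
    - [1,0,0]
    - [1,0,0]
    - [1,0,0]
    - [1,0,0]
    - [1,0,0]
    - [1,0,0]
  turn:
    - [0,0,-1]
    - [0,0,-1]
    - [0,0,-1]
    - [0,0,-1]
    - [0,0,-1]
    - [0,0,-1]
    - [0,0,-1]
    - [0,0,-1]
    - [0,0,-1]
    - [0,0,-1]
    - [0,0,-1]
    - [0,0,-1]
  claw: 1
  force: 30

```text
time_s: 1.15
eef_pos: [0.3885, -0.3193, 0.2414]
tcp_rot: [[0.025, 1.0, 0.0], [1.0, -0.025, 0.0], [0.0, 0.0, -1.0]]
wrist_force: [1.3, -0.2, -1.1]
finger_gap: 0.999
finger_force: 0.0
```

Call:
send_rows:
  linear:
    - [1,0.5,0]
    - [1,0.5,0]
    - [1,0.5,0]
    - [1,0.5,0]
    - [1,0.4,0]
    - [1,0.4,0]
    - [1,0.2,0]
    - [1,0,0]
    - [1,0,0]
    - [1,0,0]
    - [1,0,0]
    - [0,0,0]
  turn:
    - [0,0,-0.3]
    - [0,0,0]
    - [0,0,0]
    - [0,0,0]
    - [0,0,0]
    - [0,0,0]
    - [0,0,0]
    - [0,0,0]
    - [0,0,0]
    - [0,0,0]
    - [0,0,0]
    - [0,0,0]

```text
time_s: 2.15
eef_pos: [0.4776, 0.0132, 0.2415]
tcp_rot: [[-0.004, 1.0, -0.001], [1.0, 0.004, 0.002], [0.002, -0.001, -1.0]]
wrist_force: [-0.3, -0.2, 0.9]
finger_gap: 1.003
finger_force: 0.0
```

Run:
```python
from h import *
from bench import env
o=env.observe();print(o["time_s"],o["eef_pos"],o["joint_pos"].round(2),o["tcp_rot"].round(3))
rel(o,[.493,.0716,.242],90)
s=env.snapshot("wrist");pickle.dump((o,s),open("w1.pkl","wb"));print({k:v for k,v in s.items() if k!="img"})
cv2.imwrite("pics/w1.png",cv2.resize(s["img"][:,:,::-1],(800,600)))
```

```text
2.15 [0.47756433 0.0132311  0.24147055] [-0.12  0.18  1.76  0.    1.2  -0.12] [[-0.004  1.    -0.001]
 [ 1.     0.004  0.002]
 [ 0.002 -0.001 -1.   ]]
shift tool [ 1.943  0.523 -0.013] shift goal axes [ 1.946  0.515 -0.018] turn [-0.009 -0.024  0.041]
{'fov_y': 65.70646984690485, 'cx': 282.22011501659796, 'cy': 212.0872293513207, 'mount': array([[-1.45759843e-03, -9.65004294e-01, -2.62230028e-01,
         7.07471962e-02],
       [ 9.99998492e-01, -1.65426420e-03,  5.29214100e-04,
        -4.36639399e-04],
       [-9.44491625e-04, -2.62228861e-01,  9.65005250e-01,
        -1.42136161e-01],
       [ 0.00000000e+00,  0.00000000e+00,  0.00000000e+00,
         1.00000000e+00]])}
```

View pics/w1.png

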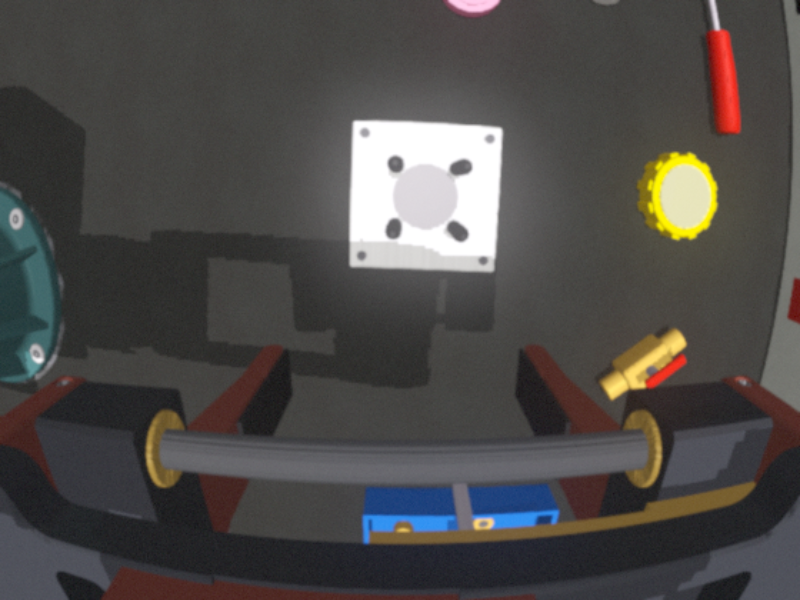

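Wrist view: the nest is sharp at (427,196), and the two fingers frame the lower middle. I'll measure the nest from here.

```bash
cat >> h.py <<'E'
def wray(o,s,uv,z):
    f=s["img"].shape[0]/2/np.tan(np.radians(s["fov_y"])/2)
    d=np.array([uv[0]-s["cx"],uv[1]-s["cy"]]);r=np.hypot(*d);t=r/f
    v=np.r_[np.sin(t)*d/max(r,1e-9),np.cos(t)]
    M=s["mount"];R=o["tcp_rot"]
    c=o["eef_pos"]+R@M[:3,3];v=R@M[:3,:3]@v
    return c+v*(z-c[2])/v[2]
def wpoly(o,s,mask,seed,z):
    "contour of the blob holding seed, as world xy at height z"
    ct=[c for c in cv2.findContours(mask.astype(np.uint8),cv2.RETR_EXTERNAL,cv2.CHAIN_APPROX_NONE)[0] if cv2.pointPolygonTest(c,seed,False)>0][0]
    return np.array([wray(o,s,p,z)[:2] for p in ct[:,0].astype(float)],np.float32)
E
python3 - <<'E'
from h import *
o,s=pickle.load(open("w1.pkl","rb"));im=s["img"]
p=wpoly(o,s,im.min(2)>115,(427*.7,196*.7),.01)
r=cv2.minAreaRect((p*1000));print(r)
hsv=cv2.cvtColor(im,cv2.COLOR_RGB2HSV)
for q in [(365,132),(490,139),(362,255),(483,260)]: print(wray(o,s,np.array(q)*.7,.01))
print(wray(o,s,np.array((425.5,196))*.7,.01))
E
```

```text
((494.2339782714844, 72.02073669433594), (121.69500732421875, 122.49442291259766), 88.08216094970703)
[0.44659229 0.12331383 0.01      ]
[0.54634357 0.11913687 0.01      ]
[0.44355344 0.02348092 0.01      ]
[0.54285762 0.01987829 0.01      ]
[0.4948258  0.07156662 0.01      ]
```

Call:
send_rows:
  linear:
    - [1,0,0]
    - [1,-0.2,0]
    - [1,-0.3,0]
    - [1,-0.4,0.5]
    - [1,-0.4,0.5]
    - [1,-0.5,0.5]
    - [1,-0.5,0.5]
    - [0.5,0,0.5]
    - [0.2,0,0.2]
    - [0,0,0]
    - [0,0,0]
    - [0,0,0]
  turn:
    - [0,0,0]
    - [0,0,0]
    - [0,0,0]
    - [0,0,0]
    - [0,0,0]
    - [0,0,0]
    - [0,0,0]
    - [0,0,0]
    - [0,0,0]
    - [0,0,0]
    - [0,0,0]
    - [0,0,0]

```text
time_s: 3.2
eef_pos: [0.4104, 0.2388, 0.1613]
tcp_rot: [[0.0, 1.0, 0.001], [1.0, -0.0, -0.0], [-0.0, 0.001, -1.0]]
wrist_force: [0.9, -0.1, 0.6]
finger_gap: 0.999
finger_force: 0.0
```

Run:
```python
from h import *
from bench import env
o=env.observe();print(o["time_s"],o["eef_pos"])
s=env.snapshot("wrist");pickle.dump((o,s),open("w2.pkl","wb"))
im=s["img"];hsv=cv2.cvtColor(im,cv2.COLOR_RGB2HSV)
y=(hsv[...,0]>24)&(hsv[...,0]<35)&(hsv[...,1]>120)
cv2.imwrite("pics/w2.png",cv2.resize(im[:,:,::-1],(800,600)))
for a,c,m in blob(y,60): print(a,c,wray(o,s,c,.03))
```

```text
3.2 [0.41038244 0.23884737 0.16133669]
1630 [278.95705521 131.43680982] [0.40762562 0.30485919 0.03      ]
```

View pics/w2.png

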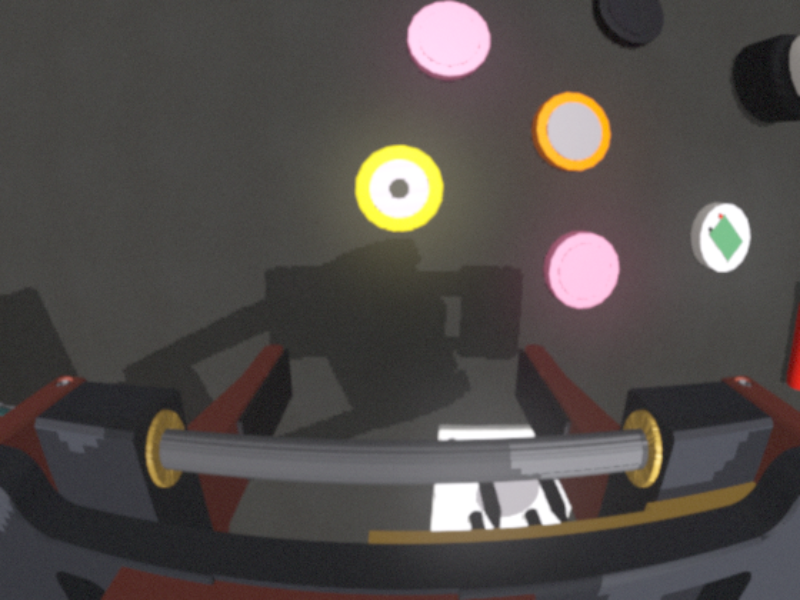

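Call:
send_rows:
  linear:
    - [1,-0.1,0]
    - [1,0,0.2]
    - [0.2,0,0.6]
    - [0,0,0.8]
    - [0,0,0.8]
    - [0,0,0.8]
    - [0,0,0.8]
    - [0,0,0.4]
    - [0,0,0.2]
    - [0,0,0]
    - [0,0,0]
  turn:
    - [0,0,0]
    - [0,0,0]
    - [0,0,0]
    - [0,0,0]
    - [0,0,0]
    - [0,0,0]
    - [0,0,0]
    - [0,0,0]
    - [0,0,0]
    - [0,0,0]
    - [0,0,0]

```text
time_s: 4.17
eef_pos: [0.4071, 0.3057, 0.0234]
tcp_rot: [[-0.0, 1.0, 0.001], [1.0, 0.0, 0.0], [0.0, 0.001, -1.0]]
wrist_force: [0.6, -0.5, 0.3]
finger_gap: 1.003
finger_force: 0.0
```

Call:
send_rows:
  linear:
    - [0,0,0]
    - [0,0,0]
    - [0,0,0]
    - [0,0,0]
    - [0,0,0]
    - [0,0,0]
    - [0,0,0]
    - [0,0,0]
  turn:
    - [0,0,0]
    - [0,0,0]
    - [0,0,0]
    - [0,0,0]
    - [0,0,0]
    - [0,0,0]
    - [0,0,0]
    - [0,0,0]
  claw: -1
  force: 20

```text
time_s: 4.83
eef_pos: [0.4065, 0.3061, 0.023]
tcp_rot: [[-0.001, 1.0, 0.001], [1.0, 0.001, 0.0], [0.0, 0.001, -1.0]]
wrist_force: [-0.1, -0.1, 5.2]
finger_gap: 0.588
finger_force: 20.0
```

Call:
send_rows:
  linear:
    - [0,0,-0.4]
    - [0,0,-0.8]
    - [0,0,-1]
    - [-0.6,0.2,-0.8]
    - [-1,0.4,-0.3]
    - [-1,0.4,0]
    - [-1,0.4,0]
    - [-1,0.4,0]
    - [-1,0.4,0]
    - [-1,0.4,0]
    - [-0.8,0.3,0]
    - [-0.37,0.02,0]
  turn:
    - [0,0,0]
    - [0,0,0]
    - [0,0,0]
    - [0,0,0]
    - [0,0,0]
    - [0,0,0]
    - [0,0,0]
    - [0,0,0]
    - [0,0,0]
    - [0,0,0]
    - [0,0,0]
    - [0,0,0]

```text
time_s: 5.83
eef_pos: [0.4956, 0.0701, 0.1216]
tcp_rot: [[0.001, 1.0, 0.001], [1.0, -0.001, -0.001], [-0.001, 0.001, -1.0]]
wrist_force: [0.0, 0.2, -2.1]
finger_gap: 0.589
finger_force: 20.0
```

Call:
send_rows:
  linear:
    - [0,0,0]
    - [0,0,0]
    - [0,0,0]
  turn:
    - [0,0,0]
    - [0,0,0]
    - [0,0,0]

```text
time_s: 6.08
eef_pos: [0.4929, 0.0738, 0.1214]
tcp_rot: [[-0.001, 1.0, -0.001], [1.0, 0.001, 0.001], [0.001, -0.001, -1.0]]
wrist_force: [0.2, 0.1, -1.5]
finger_gap: 0.586
finger_force: 20.0
```

Run:
```python
from h import *
from bench import env
o=env.observe();print(o["time_s"],o["eef_pos"]);rel(o,[.4942,.0725,.08])
s=env.snapshot("wrist");pickle.dump((o,s),open("w3.pkl","wb"))
cv2.imwrite("pics/w3.png",cv2.resize(s["img"][150:,:,::-1],(800,386)))
```

```text
6.0833 [0.492898   0.07381356 0.12137355]
shift tool [-0.045  0.045  1.379] shift goal axes [-0.044  0.043  1.379] turn [-0.014 -0.006  0.012]
```

View pics/w3.png

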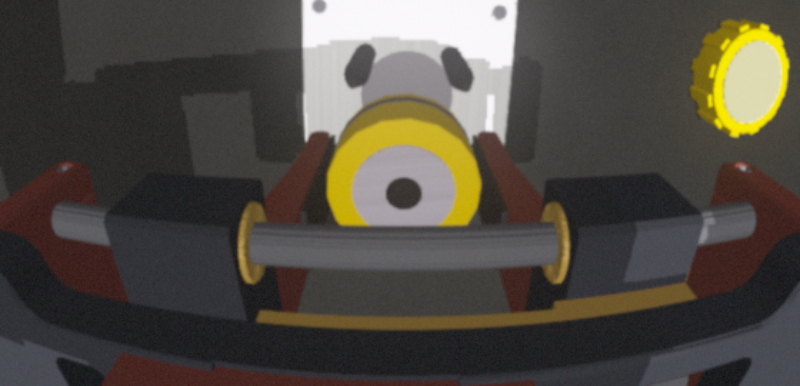

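The body is held squarely, with its centre dot at (403,193) in the crop. I'll compare that with the TCP and re-measure the nest from the plate holes at (319,5) and (499,12).

Run:
```python
from h import *
o,s=pickle.load(open("w3.pkl","rb"))
g=lambda u,v,z:wray(o,s,np.array((u*.7,150+v*.7)),z)
print("body",g(403,193,.1285),"tcp",o["eef_pos"],"holes",g(319,5,.01),g(499,12,.01))
```

```text
body [0.49244291 0.07257073 0.1285    ] tcp [0.492898   0.07381356 0.12137355] holes [0.44609181 0.1235004  0.01      ] [0.54549293 0.1197315  0.01      ]
```

Call:
send_rows:
  linear:
    - [-0.03,0.05,0.2]
    - [0,0,0.3]
    - [0,0,0.3]
    - [0,0,0.3]
    - [0,0,0.3]
    - [0,0,0.2]
    - [0,0,0.2]
    - [0,0,0]
  turn:
    - [0,0,0]
    - [0,0,0]
    - [0,0,0]
    - [0,0,0]
    - [0,0,0]
    - [0,0,0]
    - [0,0,0]
    - [0,0,0]

```text
time_s: 6.8
eef_pos: [0.4946, 0.0719, 0.0663]
tcp_rot: [[-0.001, 1.0, -0.002], [1.0, 0.001, 0.0], [0.0, -0.002, -1.0]]
wrist_force: [-0.6, -0.9, -2.1]
finger_gap: 0.591
finger_force: 20.0
```

Underside at about 44 mm, well into the straight posts, with no contact force. Going on down.

Call:
send_rows:
  linear:
    - [0,0,0.3]
    - [0,0,0.3]
    - [0,0,0.2]
    - [0,0,0.2]
    - [0,0,0.1]
    - [0,0,0]
    - [0,0,0]
  turn:
    - [0,0,0]
    - [0,0,0]
    - [0,0,0]
    - [0,0,0]
    - [0,0,0]
    - [0,0,0]
    - [0,0,0]

```text
time_s: 7.38
eef_pos: [0.4955, 0.0719, 0.0345]
tcp_rot: [[-0.001, 1.0, -0.0], [1.0, 0.001, 0.0], [0.0, -0.0, -1.0]]
wrist_force: [0.3, 0.5, -1.0]
finger_gap: 0.589
finger_force: 20.0
```

Call:
send_rows:
  linear:
    - [0,0,0.05]
    - [0,0,0]
    - [0,0,0]
  turn:
    - [0,0,0]
    - [0,0,0]
    - [0,0,0]

```text
time_s: 7.63
eef_pos: [0.4957, 0.072, 0.0334]
tcp_rot: [[-0.001, 1.0, 0.0], [1.0, 0.001, 0.0], [0.0, 0.0, -1.0]]
wrist_force: [0.5, 0.2, -1.5]
finger_gap: 0.59
finger_force: 20.0
```

Call:
send_rows:
  linear:
    - [0,0,0]
    - [0,0,0]
    - [0,0,0]
    - [0,0,0]
    - [0,0,0]
    - [0,0,0]
    - [0,0,-0.5]
    - [0,0,-1]
    - [0,0,-1]
    - [0,0,-1]
    - [0,0,-0.5]
    - [0,0,0]
  turn:
    - [0,0,0]
    - [0,0,0]
    - [0,0,0]
    - [0,0,0]
    - [0,0,0]
    - [0,0,0]
    - [0,0,0]
    - [0,0,0]
    - [0,0,0]
    - [0,0,0]
    - [0,0,0]
    - [0,0,0]
  claw: 1

```text
time_s: 8.63
eef_pos: [0.4981, 0.072, 0.1567]
tcp_rot: [[-0.001, 1.0, 0.007], [1.0, 0.001, 0.0], [0.0, 0.007, -1.0]]
wrist_force: [0.7, 0.0, -0.7]
finger_gap: 0.997
finger_force: 0.0
```

Run:
```python
from h import *
from bench import env
o=env.observe();print(o["time_s"],o["eef_pos"],o["finger_gap"])
rel(o,[.519,.345,.16])
s=env.snapshot("top");im=s["img"]
hsv=cv2.cvtColor(im,cv2.COLOR_RGB2HSV)
y=(hsv[...,0]>22)&(hsv[...,0]<35)&(hsv[...,1]>120)
for a,c,m in blob(y,60): print(a,c,ray(s,c,.04))
```

```text
8.6333 [0.49806172 0.07203792 0.15667491] 0.9972413828063266
shift tool [ 9.098  0.709 -0.104] shift goal axes [ 9.099  0.698 -0.111] turn [ 0.067 -0.002  0.011]
927 [404.37971953 111.7227616 ] [ 0.74920649 -0.25418795  0.04      ]
1180 [ 14.91101695 124.98135593] [0.71713273 0.70808176 0.04      ]
474 [266.0464135  125.86919831] [0.71448234 0.08347008 0.04      ]
80 [328.8875 133.8875] [ 0.69455379 -0.07026586  0.04      ]
1588 [ 32.77455919 176.5138539 ] [0.5884745  0.65823576 0.04      ]
273 [442.96703297 168.06227106] [ 0.61094631 -0.34518482  0.04      ]
1020 [ 13.15882353 229.14215686] [0.45874973 0.70198748 0.04      ]
```

Call:
send_rows:
  linear:
    - [0.6,0,0]
    - [1,0.1,0]
    - [1,0.1,0]
    - [1,0.2,0]
    - [1,0.2,0]
    - [1,0.1,0]
    - [0.8,0,0]
    - [0.4,0,0]
    - [0,0,0]
    - [0,0,0]
    - [0,0,0]
  turn:
    - [0,0,0]
    - [0,0,0]
    - [0,0,0]
    - [0,0,0]
    - [0,0,0]
    - [0,0,0]
    - [0,0,0]
    - [0,0,0]
    - [0,0,0]
    - [0,0,0]
    - [0,0,0]

```text
time_s: 9.6
eef_pos: [0.5156, 0.2745, 0.1524]
tcp_rot: [[-0.001, 1.0, -0.002], [1.0, 0.001, -0.001], [-0.001, -0.002, -1.0]]
wrist_force: [-0.4, 0.3, -0.5]
finger_gap: 1.001
finger_force: 0.0
```

```bash
cat > m.py <<'E'
from h import *
from bench import env
o=env.observe();print(o["time_s"],o["eef_pos"])
s=env.snapshot("wrist")
im=s["img"];hsv=cv2.cvtColor(im,cv2.COLOR_RGB2HSV);H,S,V=hsv[...,0],hsv[...,1],hsv[...,2]
for n,mk,z in [("orange",(H>8)&(H<22)&(S>120),.014),("yellow",(H>=23)&(H<35)&(S>100),.04),("white",(S<40)&(V>130)|((H>40)&(H<85)&(S>50)&(V>70)),.014)]:
    for a,c,m in blob(mk,200):
        ct=max(cv2.findContours(m.astype(np.uint8),0,cv2.CHAIN_APPROX_NONE)[0],key=len)[:,0]
        if ct[:,1].max()>300: continue
        p=np.array([wray(o,s,q,z)[:2] for q in ct.astype(float)],np.float32)
        (c2,r)=cv2.minEnclosingCircle(p);print(n,a,"px",c.round(),"circ",np.array(c2).round(4),round(r,4),"ell",np.array(cv2.fitEllipse(p)[0]).round(4))
E
python3 m.py
python3 - <<'E'
from h import *
from bench import env
s=env.snapshot("top");im=s["img"]
hsv=cv2.cvtColor(im,cv2.COLOR_RGB2HSV)
y=(hsv[...,0]>22)&(hsv[...,0]<35)&(hsv[...,1]>120)
y[:180]=0;y[:,:200]=0;y[:,340:]=0
for a,c,m in blob(y,20): print(a,c,ray(s,c,.04))
E
```

```text
9.6 [0.51556969 0.27453966 0.15237583]
orange 1355 px [288. 125.] circ [0.5202 0.3455] 0.0266 ell [0.5203 0.3456]
white 3026 px [511.  60.] circ [0.749  0.4305] 0.0417 ell [0.7508 0.43  ]
white 1464 px [288. 125.] circ [0.5203 0.3456] 0.0187 ell [0.5202 0.3456]
white 483 px [518. 182.] circ [0.7667 0.2995] 0.0505 ell [0.7661 0.3055]
white 2157 px [425. 198.] circ [0.6496 0.2819] 0.0284 ell [0.6504 0.2822]
159 [271.01257862 215.56603774] [0.49448106 0.07006957 0.04      ]
```

Call:
send_rows:
  linear:
    - [1,0.15,0]
    - [1,0,0.2]
    - [0.36,0,0.6]
    - [0,0,0.8]
    - [0,0,0.8]
    - [0,0,0.8]
    - [0,0,0.6]
    - [0,0,0.4]
    - [0,0,0.15]
    - [0,0,0]
    - [0,0,0]
    - [0,0,0]
  turn:
    - [0,0,0]
    - [0,0,0]
    - [0,0,0]
    - [0,0,0]
    - [0,0,0]
    - [0,0,0]
    - [0,0,0]
    - [0,0,0]
    - [0,0,0]
    - [0,0,0]
    - [0,0,0]
    - [0,0,0]

```text
time_s: 10.7
eef_pos: [0.5217, 0.3471, 0.024]
tcp_rot: [[-0.001, 1.0, 0.002], [1.0, 0.001, 0.001], [0.001, 0.002, -1.0]]
wrist_force: [0.2, -0.1, 0.1]
finger_gap: 0.997
finger_force: 0.0
```

Call:
send_rows:
  linear:
    - [0,0,0]
    - [0,0,0]
    - [0,0,0]
    - [0,0,0]
    - [0,0,0]
    - [0,0,0]
    - [0,0,0]
    - [0,0,0]
  turn:
    - [0,0,0]
    - [0,0,0]
    - [0,0,0]
    - [0,0,0]
    - [0,0,0]
    - [0,0,0]
    - [0,0,0]
    - [0,0,0]
  claw: -1
  force: 20

```text
time_s: 11.37
eef_pos: [0.5207, 0.3468, 0.0228]
tcp_rot: [[-0.001, 1.0, 0.0], [1.0, 0.001, 0.0], [0.0, 0.0, -1.0]]
wrist_force: [-0.0, -0.0, 1.5]
finger_gap: 0.584
finger_force: 20.0
```

Call:
send_rows:
  linear:
    - [0,0,-0.5]
    - [0,0,-1]
    - [-0.5,0,-1]
    - [-1,-0.1,-0.8]
    - [-1,-0.1,0]
    - [-1,-0.1,0]
    - [-1,-0.1,0]
    - [-1,-0.1,0]
    - [-1,-0.1,0]
    - [-1,-0.1,0]
    - [-1,-0.1,0]
    - [-0.6,-0.1,0]
  turn:
    - [0,0,0]
    - [0,0,0]
    - [0,0,0]
    - [0,0,0]
    - [0,0,0]
    - [0,0,0]
    - [0,0,0]
    - [0,0,0]
    - [0,0,0]
    - [0,0,0]
    - [0,0,0]
    - [0,0,0]

```text
time_s: 12.37
eef_pos: [0.4935, 0.0713, 0.1216]
tcp_rot: [[-0.0, 1.0, -0.0], [1.0, 0.0, -0.001], [-0.001, -0.0, -1.0]]
wrist_force: [-0.2, 0.9, -0.5]
finger_gap: 0.587
finger_force: 20.0
```

Call:
send_rows:
  linear:
    - [-0.03,-0.07,0]
    - [0,0,0]
    - [0,0,0]
    - [0,0,0]
  turn:
    - [0,0,0]
    - [0,0,0]
    - [0,0,0]
    - [0,0,0]

```text
time_s: 12.7
eef_pos: [0.4921, 0.0738, 0.1217]
tcp_rot: [[-0.002, 1.0, 0.0], [1.0, 0.002, 0.0], [0.0, 0.0, -1.0]]
wrist_force: [-0.3, -0.8, -0.5]
finger_gap: 0.585
finger_force: 20.0
```

```bash
cat > held.py <<'E'
from h import *
from bench import env
import sys
o=env.observe();print(o["time_s"],o["eef_pos"])
s=env.snapshot("wrist");im=s["img"]
hsv=cv2.cvtColor(im,cv2.COLOR_RGB2HSV);H,S,V=hsv[...,0],hsv[...,1],hsv[...,2]
zt=o["eef_pos"][2]-.0225+.014
mk={"o":(H>8)&(H<22)&(S>120),"w":(S<40)&(V>120)|((H>40)&(H<85)&(S>50)&(V>70))}[sys.argv[1]]
mk[:200]=0;mk[:,:215]=0;mk[:,350:]=0
cv2.imwrite(f"pics/held_{sys.argv[1]}.png",cv2.resize(im[:,:,::-1],(800,600)))
for a,c,m in blob(mk,150):
    ct=max(cv2.findContours(m.astype(np.uint8),0,cv2.CHAIN_APPROX_NONE)[0],key=len)[:,0]
    p=np.array([wray(o,s,q,zt)[:2] for q in ct.astype(float)],np.float32)
    c2,r=cv2.minEnclosingCircle(p);print(a,c.round(1),np.array(c2).round(4),round(r,4))
E
python3 held.py o
```

```text
12.7 [0.49214761 0.0738362  0.12171153]
3593 [282.1 259.1] [0.4919 0.0746] 0.0272
1199 [282.  375.2] [ 0.4917 -0.0047] 0.0424
```

View pics/held_o.png

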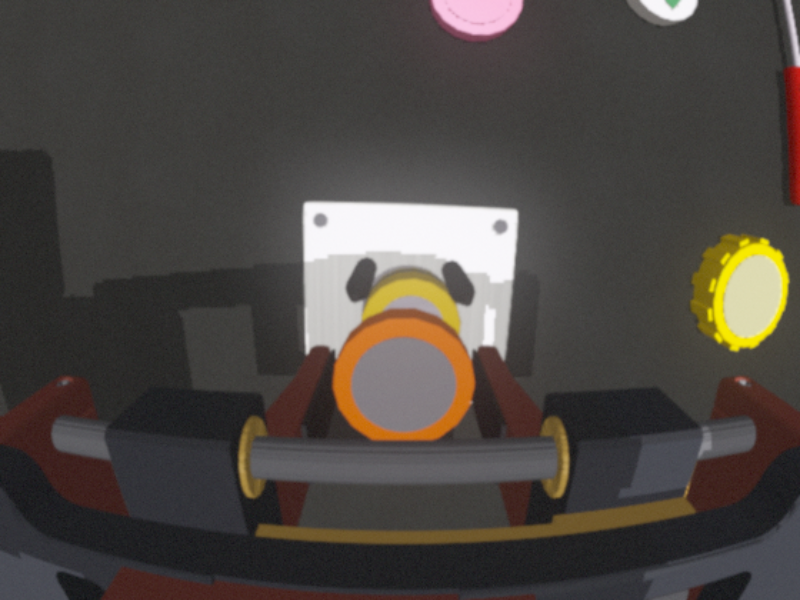

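The spacer is held level, centre (404,384), with the body visible seated behind it. It needs about +2.3 mm x and −1 mm y.

Call:
send_rows:
  linear:
    - [-0.03,0.075,0.2]
    - [0,0,0.3]
    - [0,0,0.3]
    - [0,0,0.3]
    - [0,0,0.2]
    - [0,0,0]
    - [0,0,0]
  turn:
    - [0,0,0]
    - [0,0,0]
    - [0,0,0]
    - [0,0,0]
    - [0,0,0]
    - [0,0,0]
    - [0,0,0]

```text
time_s: 13.33
eef_pos: [0.4936, 0.0719, 0.0819]
tcp_rot: [[-0.001, 1.0, -0.002], [1.0, 0.001, 0.0], [0.0, -0.002, -1.0]]
wrist_force: [-0.4, 0.1, -1.0]
finger_gap: 0.585
finger_force: 20.0
```

Call:
send_rows:
  linear:
    - [0,0,0.2]
    - [0,0,0.2]
    - [0,0,0.15]
    - [0,0,0.07]
    - [0,0,0]
    - [0,0,0]
    - [0,0,0]
  turn:
    - [0,0,0]
    - [0,0,0]
    - [0,0,0]
    - [0,0,0]
    - [0,0,0]
    - [0,0,0]
    - [0,0,0]

```text
time_s: 13.92
eef_pos: [0.4943, 0.0719, 0.0642]
tcp_rot: [[-0.001, 1.0, 0.0], [1.0, 0.001, 0.0], [0.0, 0.0, -1.0]]
wrist_force: [-0.2, 1.0, 0.1]
finger_gap: 0.587
finger_force: 20.0
```

Call:
send_rows:
  linear:
    - [0,0,0.05]
    - [0,0,0]
    - [0,0,0]
  turn:
    - [0,0,0]
    - [0,0,0]
    - [0,0,0]

```text
time_s: 14.17
eef_pos: [0.4945, 0.072, 0.0628]
tcp_rot: [[-0.001, 1.0, 0.001], [1.0, 0.001, 0.0], [0.0, 0.001, -1.0]]
wrist_force: [-0.2, 0.0, 0.8]
finger_gap: 0.585
finger_force: 20.0
```

Call:
send_rows:
  linear:
    - [0,0,0]
    - [0,0,0]
    - [0,0,0]
    - [0,0,0]
    - [0,0,0]
    - [0,0,0]
    - [0,0,-0.5]
    - [0,0,-1]
    - [0,0,-1]
    - [0,0,-0.5]
    - [0,0,0]
  turn:
    - [0,0,0]
    - [0,0,0]
    - [0,0,0]
    - [0,0,0]
    - [0,0,0]
    - [0,0,0]
    - [0,0,0]
    - [0,0,0]
    - [0,0,0]
    - [0,0,0]
    - [0,0,0]
  claw: 1

```text
time_s: 15.08
eef_pos: [0.4967, 0.072, 0.1559]
tcp_rot: [[-0.001, 1.0, 0.007], [1.0, 0.001, 0.0], [0.0, 0.007, -1.0]]
wrist_force: [0.7, 0.3, -0.1]
finger_gap: 1.002
finger_force: 0.0
```

Call:
send_rows:
  linear:
    - [0.6,0.6,0]
    - [0.9,0.9,0]
    - [0.9,0.9,0]
    - [0.8,0.9,0]
    - [0.6,0.8,0]
    - [0.5,0.7,0]
    - [0.3,0.3,0]
    - [0,0,0]
    - [0,0,0]
    - [0,0,0]
  turn:
    - [0,0,0]
    - [0,0,0]
    - [0,0,0]
    - [0,0,0]
    - [0,0,0]
    - [0,0,0]
    - [0,0,0]
    - [0,0,0]
    - [0,0,0]
    - [0,0,0]

```text
time_s: 15.92
eef_pos: [0.6454, 0.2093, 0.1514]
tcp_rot: [[-0.001, 1.0, -0.003], [1.0, 0.001, -0.001], [-0.001, -0.003, -1.0]]
wrist_force: [-0.2, -0.2, 0.7]
finger_gap: 1.003
finger_force: 0.0
```

```bash
python3 m.py
python3 - <<'E'
from h import *
from bench import env
s=env.snapshot("top");im=s["img"]
hsv=cv2.cvtColor(im,cv2.COLOR_RGB2HSV)
y=(hsv[...,0]>5)&(hsv[...,0]<22)&(hsv[...,1]>120)
y[:180]=0;y[:,:200]=0;y[:,340:]=0
for a,c,m in blob(y,20): print(a,c,ray(s,c,.054))
E
```

```text
15.9167 [0.64538458 0.20932433 0.151395  ]
white 11075 px [535. 142.] circ [0.9791 0.2778] 0.1832 ell [0.9321 0.2432]
white 812 px [418. 109.] circ [0.7677 0.2997] 0.0503 ell [0.7667 0.3014]
white 2312 px [291. 124.] circ [0.652  0.2812] 0.0269 ell [0.652  0.2813]
white 1846 px [159. 158.] circ [0.5329 0.2536] 0.0244 ell [0.5332 0.2536]
white 429 px [137. 283.] circ [0.4974 0.1234] 0.0213 ell [0.4928 0.1276]
153 [270.59477124 215.54901961] [0.49409726 0.0705253  0.054     ]
```

Call:
send_rows:
  linear:
    - [1,0.19,0]
    - [1,0,0.2]
    - [0.4,0,0.6]
    - [0,0,0.8]
    - [0,0,0.8]
    - [0,0,0.8]
    - [0,0,0.6]
    - [0,0,0.4]
    - [0,0,0.1]
    - [0,0,0]
    - [0,0,0]
    - [0,0,0]
  turn:
    - [0,0,0]
    - [0,0,0]
    - [0,0,0]
    - [0,0,0]
    - [0,0,0]
    - [0,0,0]
    - [0,0,0]
    - [0,0,0]
    - [0,0,0]
    - [0,0,0]
    - [0,0,0]
    - [0,0,0]

```text
time_s: 17.02
eef_pos: [0.6538, 0.2823, 0.0252]
tcp_rot: [[-0.001, 1.0, 0.002], [1.0, 0.001, 0.001], [0.001, 0.002, -1.0]]
wrist_force: [0.0, -0.2, 0.3]
finger_gap: 0.999
finger_force: 0.0
```

Call:
send_rows:
  linear:
    - [0,0,0]
    - [0,0,0]
    - [0,0,0]
    - [0,0,0]
    - [0,0,0]
    - [0,0,0]
    - [0,0,0]
    - [0,0,0]
  turn:
    - [0,0,0]
    - [0,0,0]
    - [0,0,0]
    - [0,0,0]
    - [0,0,0]
    - [0,0,0]
    - [0,0,0]
    - [0,0,0]
  claw: -1
  force: 20

```text
time_s: 17.68
eef_pos: [0.6526, 0.2822, 0.0237]
tcp_rot: [[-0.001, 1.0, -0.0], [1.0, 0.001, 0.0], [0.0, -0.0, -1.0]]
wrist_force: [-0.4, 0.4, 0.5]
finger_gap: 0.585
finger_force: 20.0
```

Call:
send_rows:
  linear:
    - [0,0,-0.5]
    - [0,0,-1]
    - [-0.3,-0.2,-1]
    - [-0.7,-0.5,-0.8]
    - [-0.9,-0.7,0]
    - [-0.9,-0.7,0]
    - [-0.9,-0.7,0]
    - [-0.9,-0.7,0]
    - [-0.9,-0.7,0]
    - [-0.7,-0.5,0]
    - [-0.5,-0.4,0]
    - [-0.3,-0.17,0]
  turn:
    - [0,0,0]
    - [0,0,0]
    - [0,0,0]
    - [0,0,0]
    - [0,0,0]
    - [0,0,0]
    - [0,0,0]
    - [0,0,0]
    - [0,0,0]
    - [0,0,0]
    - [0,0,0]
    - [0,0,0]

```text
time_s: 18.68
eef_pos: [0.4923, 0.0705, 0.1224]
tcp_rot: [[-0.0, 1.0, -0.002], [1.0, 0.0, -0.0], [-0.0, -0.002, -1.0]]
wrist_force: [-0.1, 0.5, -0.2]
finger_gap: 0.583
finger_force: 20.0
```

Call:
send_rows:
  linear:
    - [0,0,0]
    - [0,0,0]
    - [0,0,0]
    - [0,0,0]
  turn:
    - [0,0,0]
    - [0,0,0]
    - [0,0,0]
    - [0,0,0]

```text
time_s: 19.02
eef_pos: [0.496, 0.0727, 0.1227]
tcp_rot: [[-0.002, 1.0, 0.001], [1.0, 0.002, 0.0], [0.0, 0.001, -1.0]]
wrist_force: [0.1, 1.0, -0.2]
finger_gap: 0.583
finger_force: 20.0
```

```bash
python3 held.py w
```

```text
19.0167 [0.49595933 0.07274676 0.12266328]
10097 [282.5 251.4] [0.4955 0.087 ] 0.039
```

Call:
send_rows:
  linear:
    - [0,-0.04,0.2]
    - [0,0,0.3]
    - [0,0,0.3]
    - [0,0,0.2]
    - [0,0,0.2]
    - [0,0,0.15]
    - [0,0,0.08]
    - [0,0,0]
    - [0,0,0]
    - [0,0,0]
  turn:
    - [0,0,0]
    - [0,0,0]
    - [0,0,0]
    - [0,0,0]
    - [0,0,0]
    - [0,0,0]
    - [0,0,0]
    - [0,0,0]
    - [0,0,0]
    - [0,0,0]

```text
time_s: 19.9
eef_pos: [0.4938, 0.0719, 0.0799]
tcp_rot: [[-0.001, 1.0, 0.001], [1.0, 0.001, 0.0], [0.0, 0.001, -1.0]]
wrist_force: [0.6, -0.5, -0.3]
finger_gap: 0.583
finger_force: 20.0
```

Call:
send_rows:
  linear:
    - [0,0,0.06]
    - [0,0,0]
    - [0,0,0]
  turn:
    - [0,0,0]
    - [0,0,0]
    - [0,0,0]

```text
time_s: 20.15
eef_pos: [0.4936, 0.072, 0.078]
tcp_rot: [[-0.001, 1.0, 0.0], [1.0, 0.001, 0.0], [0.0, 0.0, -1.0]]
wrist_force: [-0.1, -0.9, -0.8]
finger_gap: 0.591
finger_force: 20.0
```

Call:
send_rows:
  linear:
    - [0,0,0]
    - [0,0,0]
    - [0,0,0]
    - [0,0,0]
    - [0,0,0]
    - [0,0,0]
    - [0,0,-0.5]
    - [0,0,-1]
    - [0,0,-1]
    - [0,0,-1]
    - [0,0,-0.5]
    - [0,0,0]
  turn:
    - [0,0,0]
    - [0,0,0]
    - [0,0,0]
    - [0,0,0]
    - [0,0,0]
    - [0,0,0]
    - [0,0,0]
    - [0,0,0]
    - [0,0,0]
    - [0,0,0]
    - [0,0,0]
    - [0,0,0]
  claw: 1

```text
time_s: 21.15
eef_pos: [0.4961, 0.072, 0.2015]
tcp_rot: [[-0.001, 1.0, 0.007], [1.0, 0.001, 0.0], [0.0, 0.007, -1.0]]
wrist_force: [0.4, -0.0, 0.9]
finger_gap: 1.001
finger_force: 0.0
```

Call:
send_rows:
  linear:
    - [-0.6,0,0]
    - [-1,0.1,0]
    - [-1,0.2,0]
    - [-1,0.2,0]
    - [-1,0.2,0]
    - [-1,0.2,0]
    - [-1,0.2,0]
    - [-1,0.2,0]
    - [-1,0.1,0]
    - [-0.8,0,0]
    - [-0.4,0,0]
    - [0,0,0]
  turn:
    - [0,0,0]
    - [0,0,0]
    - [0,0,0]
    - [0,0,0]
    - [0,0,0]
    - [0,0,0]
    - [0,0,0]
    - [0,0,0]
    - [0,0,0]
    - [0,0,0]
    - [0,0,0]
    - [0,0,0]

```text
time_s: 22.15
eef_pos: [0.5354, -0.224, 0.1966]
tcp_rot: [[0.002, 1.0, -0.001], [1.0, -0.002, 0.0], [0.0, -0.001, -1.0]]
wrist_force: [0.6, 0.3, 0.7]
finger_gap: 0.999
finger_force: 0.0
```

Run:
```python
from h import *
from bench import env
s=env.snapshot("top");im=s["img"]
o=env.observe();print(o["time_s"],o["eef_pos"])
sc=env.snapshot("scene");w=env.snapshot("wrist");pickle.dump((o,s,sc,w),open("t.pkl","wb"))
a=cv2.resize(im[185:250,235:305,::-1],(300,280),interpolation=cv2.INTER_CUBIC)
u=proj(sc,[[.494,.072,.05]])[0].astype(int)
b=cv2.resize(sc["img"][u[1]-35:u[1]+35,u[0]-35:u[0]+40,::-1],(300,280),interpolation=cv2.INTER_CUBIC)
c=cv2.resize(w["img"][:,:,::-1],(600,320))
cv2.imwrite("pics/chk.png",np.vstack([np.hstack([a,b]),c]))
```

```text
22.2 [ 0.53520303 -0.22219215  0.19668011]
```

View pics/chk.png

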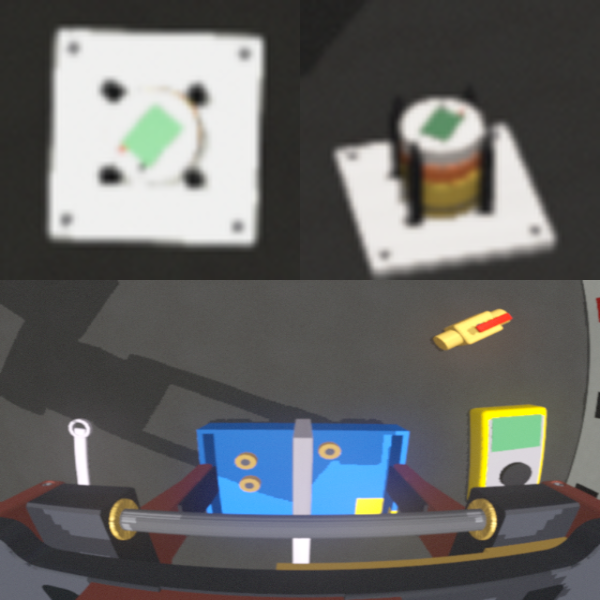

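The stack is seated flat with the display up. In the wrist view the tote bar runs straight along y under the gripper, centred at column 303 of 600. Next is the bar.

Call:
send_rows:
  linear:
    - [-1,0.03,0]
    - [-0.8,0,0.3]
    - [-0.4,0,0.6]
    - [0,0,0.7]
    - [0,0,0.7]
    - [0,0,0.5]
    - [0,0,0.3]
    - [0,0,0.1]
    - [0,0,0]
    - [0,0,0]
  turn:
    - [0,0,0]
    - [0,0,0]
    - [0,0,0]
    - [0,0,0]
    - [0,0,0]
    - [0,0,0]
    - [0,0,0]
    - [0,0,0]
    - [0,0,0]
    - [0,0,0]

```text
time_s: 23.13
eef_pos: [0.5374, -0.2876, 0.1026]
tcp_rot: [[-0.002, 1.0, 0.001], [1.0, 0.002, -0.0], [-0.0, 0.001, -1.0]]
wrist_force: [0.4, -0.1, -0.4]
finger_gap: 1.001
finger_force: 0.0
```

Call:
send_rows:
  linear:
    - [0,0,0]
    - [0,0,0]
    - [0,0,0]
    - [0,0,0]
    - [0,0,0]
    - [0,0,0]
    - [0,0,0]
    - [0,0,0]
    - [0,0,0]
    - [0,0,0]
    - [0,0,0]
    - [0,0,0]
  turn:
    - [0,0,0]
    - [0,0,0]
    - [0,0,0]
    - [0,0,0]
    - [0,0,0]
    - [0,0,0]
    - [0,0,0]
    - [0,0,0]
    - [0,0,0]
    - [0,0,0]
    - [0,0,0]
    - [0,0,0]
  claw: -1
  force: 55

```text
time_s: 24.13
eef_pos: [0.5361, -0.2879, 0.1018]
tcp_rot: [[-0.001, 1.0, -0.001], [1.0, 0.001, 0.0], [0.0, -0.001, -1.0]]
wrist_force: [-2.4, 0.2, 1.4]
finger_gap: 0.157
finger_force: 55.0
```

Call:
send_rows:
  linear:
    - [0,0,-0.2]
    - [0,0,-0.4]
    - [0,0,-0.6]
    - [0,0,-0.7]
    - [0,0,-0.8]
    - [0,0,-0.8]
    - [0,0,-0.8]
    - [0,0,-0.7]
    - [0,0,-0.6]
    - [0,0,-0.3]
    - [0,0,-0.1]
    - [0,0,0]
  turn:
    - [0,0,0]
    - [0,0,0]
    - [0,0,0]
    - [0,0,0]
    - [0,0,0]
    - [0,0,0]
    - [0,0,0]
    - [0,0,0]
    - [0,0,0]
    - [0,0,0]
    - [0,0,0]
    - [0,0,0]

```text
time_s: 25.13
eef_pos: [0.5369, -0.2881, 0.2825]
tcp_rot: [[-0.001, 1.0, 0.001], [1.0, 0.001, -0.0], [-0.0, 0.001, -1.0]]
wrist_force: [0.1, -0.0, -5.8]
finger_gap: 0.155
finger_force: 55.0
```

Call:
send_rows:
  linear:
    - [0,0,0]
    - [0,0,0]
    - [0,0,0]
    - [0,0,0]
    - [0,0,0]
    - [0,0,0]
    - [0,0,0]
    - [0,0,0]
    - [0,0,0]
    - [0,0,0]
    - [0,0,0]
    - [0,0,0]
  turn:
    - [0.3,0.3,0]
    - [0.3,0.3,0]
    - [0.3,0.3,0]
    - [0.3,0.3,0]
    - [0.3,0.3,0]
    - [0.3,0.3,0]
    - [0.3,0.3,0]
    - [0.3,0.3,0]
    - [0.3,0.3,0]
    - [0.3,0.3,0]
    - [0.3,0.3,0]
    - [0.3,0.3,0]

```text
time_s: 26.13
eef_pos: [0.5369, -0.2881, 0.2799]
tcp_rot: [[0.069, 0.93, -0.362], [0.93, 0.071, 0.361], [0.361, -0.361, -0.86]]
wrist_force: [0.6, 0.3, -6.1]
finger_gap: 0.153
finger_force: 55.0
```

Call:
send_rows:
  linear:
    - [0,0,0]
    - [0,0,0]
    - [0,0,0]
    - [0,0,0]
    - [0,0,0]
    - [0,0,0]
    - [0,0,0]
    - [0,0,0]
    - [0,0,0]
    - [0,0,0]
    - [0,0,0]
    - [0,0,0]
  turn:
    - [0,0,0]
    - [0,0,0]
    - [0,0,0]
    - [0,0,0]
    - [0,0,0]
    - [0,0,0]
    - [0,0,0]
    - [0,0,0]
    - [0,0,0]
    - [0,0,0]
    - [0,0,0]
    - [0,0,0]

```text
time_s: 27.13
eef_pos: [0.5368, -0.288, 0.2818]
tcp_rot: [[0.068, 0.931, -0.36], [0.931, 0.07, 0.359], [0.359, -0.359, -0.861]]
wrist_force: [0.7, -0.0, -4.4]
finger_gap: 0.157
finger_force: 55.0
```

Run:
```python
from h import *
from bench import env
o=env.observe();print(o)
s=env.snapshot("scene");w=env.snapshot("wrist");t=env.snapshot("top")
u=proj(s,[o["eef_pos"]])[0].astype(int);x0=max(u[0]-75,0);y0=max(u[1]-60,0)
a=cv2.resize(s["img"][y0:y0+150,x0:x0+200,::-1],(400,300),interpolation=cv2.INTER_CUBIC)
b=cv2.resize(w["img"][:,:,::-1],(400,300));c=cv2.resize(t["img"][:,:,::-1],(400,300));d=cv2.resize(s["img"][:,:,::-1],(400,300))
cv2.imwrite("pics/fin.png",np.vstack([np.hstack([a,b]),np.hstack([c,d])]))
```

```text
{'time_s': 27.1333, 'joint_pos': array([-0.64743592,  0.64344427,  1.04309425,  0.07583029,  1.98306067,
       -0.63690282]), 'dq': array([ 0.0008711 ,  0.0008364 ,  0.00036645,  0.00029177, -0.0013394 ,
       -0.00114468]), 'effort': array([ 1.02435876e-02, -7.10635471e+01, -2.75965476e+01,  5.90086430e-01,
        4.05206546e+00, -1.71583582e-02]), 'eef_pos': array([ 0.53684557, -0.28803265,  0.28182785]), 'tcp_rot': array([[ 0.06839986,  0.93053807, -0.35975041],
       [ 0.93065862,  0.07040231,  0.35905158],
       [ 0.35943843, -0.3593639 , -0.86119777]]), 'wrist_force': array([ 0.70454026, -0.00926503, -4.35564097]), 'ft_torque': array([-0.53008537, -0.55520715,  0.03125358]), 'finger_force': 54.984551668167114, 'finger_gap': 0.15726650450437152}
```

View pics/fin.png

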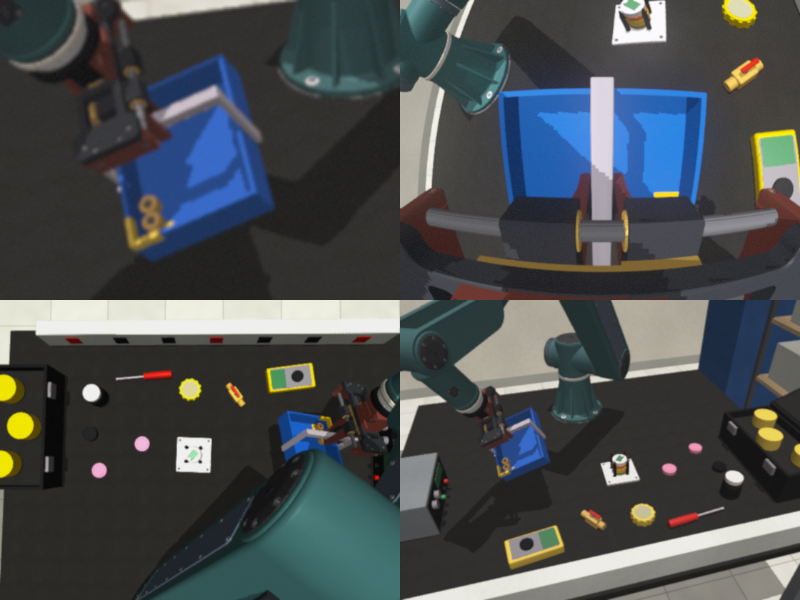

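The tote is tilted about 30°, and two plugs show near the yellow corner at (148,203) and (150,219). The third isn't clear, so one enlarged crop of that corner.

Run:
```python
from h import *
from bench import env
o=env.observe()
# tote axes: x=tool y, y=tool x, z=-tool z
T=np.c_[o["tcp_rot"][:,1],o["tcp_rot"][:,0],-o["tcp_rot"][:,2]]
P=lambda x,y,z:o["eef_pos"]+T@np.array([x,y,z-.1])
c=P(.09,-.07,.005);print("corner",c)
out=[]
for n,r in [("scene",28),("top",35)]:
    s=env.snapshot(n);u=proj(s,[c])[0];x0,y0=int(u[0])-r,int(u[1])-r
    print(n,u,((proj(s,[c,P(.079,-.059,.019),P(.079,-.037,.019),P(.079,-.015,.019),P(.057,-.059,.019),P(.035,-.059,.019)])-[x0,y0])*400/(2*r)).round().tolist())
    out.append(cv2.resize(s["img"][max(y0,0):y0+2*r,x0:x0+2*r,::-1],(400,400),interpolation=cv2.INTER_CUBIC))
cv2.imwrite("pics/cor.png",np.hstack(out))
```

```text
corner [ 0.581591   -0.31273091  0.14245539]
scene [150.33780739 248.32252265] [[202.0, 202.0], [204.0, 142.0], [268.0, 114.0], [331.0, 86.0], [192.0, 81.0], [181.0, 22.0]]
top [446.35636902 174.54212097] [[202.0, 203.0], [211.0, 208.0], [164.0, 201.0], [115.0, 194.0], [225.0, 261.0], [240.0, 315.0]]
```

View pics/cor.png

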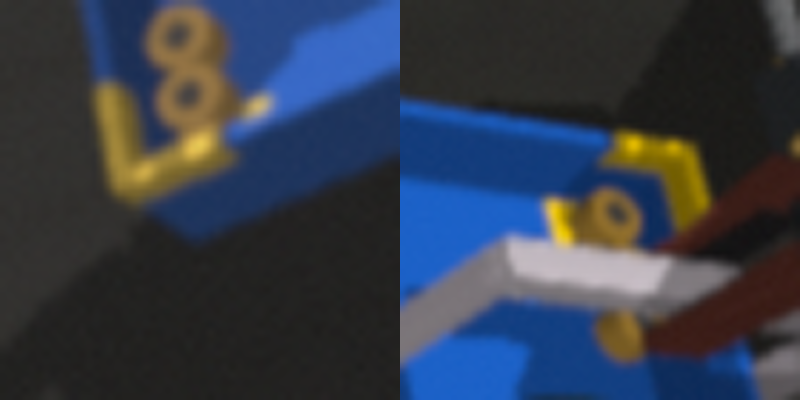

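The plugs lie in a row along the −y wall. The top view shows the corner one at (211,215) and the third at (222,335), with the middle one hidden under the bar. The scene view shows the second and third, with the first behind the rim. That puts the farthest about 56 mm from the corner (limit 65 mm), so I'm handing in.

```bash
python3 -c "
from bench import env
print(env.close_job())"
```

```text
the job is handed in; nothing more can be done
None
```

I handed the job in at about 27 s of robot time: the sensor is stacked in the nest with its display up, and the tote is held tilted about 30° with the three plugs in its yellow corner; the hand-in gave no verdict, and the middle plug was inferred from two camera views rather than seen clearly in one.

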